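Clear the light table and close its sticky dust cover

ROBOT

A 6-joint arm with a two-finger parallel gripper is mounted at the origin on the work surface. World frame = base frame: x ahead of the robot, y to its left, z up, the work surface at z = 0. Lengths are in m, angles in rad, forces in N, time in s.
With the tool pointing down it reaches from about 0.225 to 0.725 m from the base axis. Payload 3.1 kg.
Tool frame: the origin (TCP) lies midway between the tips of the shut fingers; the grasp point (between the pads) lies 19 mm behind it (manip.pinch_z is the distance from the TCP to the grasp point, in m); x points along the fingers, y is the direction in which the jaws open and shut, and the axes are right-handed (so a half turn about x gives the same grasp; the last joint's range is limited). The gripper opens to 85 mm and grips with 20 to 120 N. Pads are 22 mm wide; open, the fingers measure 114 mm over their backs; the gripper's body (76 mm by 85 mm) begins 54 mm behind the grasp point. The pads swing forward as they close: fully open they stand 13 mm farther back than shut.
Start: joints at [-1.295, 0.048, 0.099, 1.622, 0, 1.443], TCP at [0.206, -0.483, 0.231] pointing down, gripper open.
Joint ranges: [-2.91, 2.91], [-0.99, 1.94], [-1.21, 1.42], [-2.12, 2.29], [-1.49, 1.47], [-3.14, 3.14]. Speed limits (rad/s): [2.79, 2.79, 3.14, 3.14, 3.14, 3.14].

INTERFACE

Orientations are given as [roll, pitch, yaw] about the fixed x, y, z axes, in that order (R = Rz(yaw) Ry(pitch) Rx(roll)).
In Python, from plant import sensors, eyes, manip gives the robot as it stands.
- The arm moves only by the tool apply_moves, never from a script. Its arguments are lists of equal length, an entry for each row: "jaw": the closure, from 0 (fully open) to 1 (shut); "dp": the shift along the tool's x, y, z in mm, a list of three; "twist": the turn, a rotation vector about the tool's x, y, z in degrees, a list of three. A call has exactly 8 rows; each row shifts and turns the pose as measured when the row begins, along the tool's axes as they then stand; what a row does not reach is not made up. A row lasts 1/12 s, in which the tool goes at most 41.7 mm and 7.16 degrees, less where a joint would pass 70% of its speed; a pose out of reach is approached as far as the arm can. A call is refused whole if a number of a shift passes 41.7 or a number of a turn 7.16, either way. A call with a gripper value outside its range is refused whole. The fingers move at their own pace and stop on an object; the grip force is fixed at half the most. Time passes only in rows, so rows that do not move let the fingers close, or fill a call up. It gives the time, the measured TCP pose, the force and the opening at its end, in the units of the state.
- sensors.sense(): the state, without advancing time (a new reading comes with each control period).
- eyes.snapshot(name): name is "scene" or "top" or "wrist"; returns a dict with "img" (420x560x3 uint8, red, green, blue), "mtx" (3x3 intrinsics, pixels), "R" (3x3) and "t" (3): a world point X has camera coordinates R X + t; the wrist camera has in their place "tool_from_camera" (4x4, takes a point from camera to tool coordinates, whose origin is the TCP and whose axes are the tool frame's). Camera axes: x right, y down, z forward; pixel columns grow to the right and rows downward; lengths in m; the calibration is good to about 2 mm. A picture is of the moment at which its call begins: read the wrist's pose just before it. There is no depth.
- manip.sign_off(): hands the job in, once; it reports no verdict.
The state is a dict: "clock": time; "q": joint angles; "qvel": joint speeds; "joint_torque": joint torques, N m; "tool_pos": TCP position; "tool_rot": TCP orientation; "contact_force": force on the tool from outside, world axes, zero at the start; "torque": the same for the moment, N m; "opening": finger opening in m.
Only numpy, scipy, OpenCV 4.12 (cv2) and the standard library are available. Lean on these libraries where they do the work, as an engineer would, in place of code of your own. Each camera call takes 0.05 s, during which the arm holds its last target. There are 200 camera calls.

TASK

Close up the light table: first stand the loupe upright on the grey felt pad, all of its foot on the pad, then slide the light table's dust cover fully shut, home against its stop at both ends. The cover jams if one end gets ahead of the other, so push its two knobs a little at a time by turns, gently; if it sticks, push the other knob instead of forcing it. Leave the film can, film reel and power tower where they are.

Things in the scene. Friction and masses are not known exactly. Their poses are not given: they have to be found in the camera images.
- light_table: Light table: white box with grey rails, fixed, 245 x 290 mm. Origin on the desk below its middle; +x is the way the cover shuts (away from the robot, along the rails), +y left, z up. Deck with white window at z = 50 mm, window x -10 to 80. Rails along x at both sides: tops 68 mm, inner edges y = +/-104. The cover starts with its origin at x = -46 to -34 mm and is shut at x = +35.
- hood (a point): Centre of the top of the light table's grey hood: 90 mm wide (y), 120 mm long (x), top 84 mm above the desk. It is fixed over the middle of the open cover (table x from -130 to -10 mm), so only the cover's two ends can be pushed.
- stop (a point): Middle of the stop bar's near face, at table x = 80 mm, y = 0, on the deck. The bar is 35 mm deep, 13 mm high, across the far end of the rails; the shut cover's far edge rests against it all along.
- cover: Dust cover: loose dark steel plate 90 (x) x 184 (y) mm, 0.7 to 1 kg, held under the rail lips by side shoes. Origin on the deck under its centre; plate top 12 mm above the deck. Sticky: each end drags with 2 to 4 N; pushing one knob moves that end, the other stays. Askew it binds more (10 N and up) and with one end 30 mm ahead it is wedged: push the other knob to free it. Over 30 N is forcing. May start up to 7 mm askew.
- left_knob (a point): Centre of the top of the cover's left knob: an upright aluminium post 22 mm in diameter, 36 mm tall, standing on the plate, its top 98 mm above the desk; on the cover at x = -30, y = +80 mm. Shut, it is at x = +5 mm in the light table's frame.
- right_knob (a point): Centre of the top of the cover's right knob, the same post at x = -30, y = -80 mm on the cover. Shut, it is at x = +5 mm in the light table's frame.
- loupe: Loupe (standing magnifier), a black cylinder with an aluminium band, 70 mm tall, 50 mm in diameter at foot and top and 44 mm between (22 to 55 mm up), 0.12 kg, standing on the light table's window. Origin at the centre of its underside, z up.
- pad: Grey felt pad, square, 120 x 120 mm, 8 mm thick, fixed to the desk left or right of the light table. Origin at the centre of its underside, x and y along its sides.
- film_can: Bystander: flat round aluminium film can, 124 mm in diameter, 34 mm high, on the side opposite the pad. Origin at the centre of its underside.
- film_reel: Bystander: black film reel lying flat, 130 mm in diameter, 22 mm high. Origin at the centre of its underside.
- power_tower: Bystander: black round power tower, 104 mm in diameter, 142 mm tall. Origin at the centre of its underside.
Not all that is in view belongs to the job. There is more than one size of the cover; the job needs the largest.

How it is judged:
By the outcome, as a careful person would: the job done as asked, in the order asked, and still so for the second after the job is handed in, with the robot touching nothing.
It also fails if it takes over 72 s, if anything falls off the work surface, if the arm or the gripper's body presses on something with over 40 N, if the wrist force passes 120 N, or if a joint passes its speed limit or range.

## Working session

There is one attempt and no reset: what is moved stays moved. The work goes in short steps, Python scripts to look and compute and a tool call to move; the robot and the scene stay as the last step left them, time stands still between calls to the robot, and variables do not carry over. Pictures are saved under pics/ and viewed, about 8 in all and at most 12, crops included, and the job is handed in when it is done.

Besides the shell and the picture viewer there is one more tool, called as name(argument=value, ...) on one line, values as JSON. apply_moves: Moves the arm, as the interface text tells. Its arguments: {"type":"object","properties":{"jaw":{"type":"array"},"dp":{"type":"array"},"twist":{"type":"array"}},"required":["jaw","dp","twist"]}

```bash
ls; mkdir -p pics
python3 - <<'E'
from plant import sensors, eyes, manip
import cv2,numpy as np
print(sensors.sense(), manip.pinch_z)
for n in("top","scene"):
    s=eyes.snapshot(n); cv2.imwrite(f"pics/{n}0.png",s["img"][:,:,::-1])
    np.savez(f"{n}.npz",mtx=s["mtx"],R=s["R"],t=s["t"])
    print(n,s["mtx"],s["R"],s["t"])
E
```

```text
pics
{'clock': 0.0, 'q': array([-1.29477827e+00,  4.87417442e-02,  9.75597325e-02,  1.62201410e+00,
        1.66653422e-05,  1.44298824e+00]), 'qvel': array([-4.07718463e-05,  1.38716806e-04, -1.75446972e-04, -1.85634015e-04,
       -1.45211525e-03,  1.06471310e-03]), 'joint_torque': array([-1.72571839e-03, -3.38780379e+01,  3.20015752e+01,  2.04154506e-02,
       -1.46316365e-04,  2.63046054e-06]), 'tool_pos': array([ 0.20610972, -0.48216522,  0.23010276]), 'tool_rot': array([-1.7055488 ,  1.56839648,  1.83986997]), 'contact_force': array([ 0.22200012,  0.17770109, -0.39751702]), 'torque': array([-0.0113918 , -0.01254002,  0.01188597]), 'opening': 0.08531849653893563} 0.0187
top [[474.61200912   0.         287.47606532]
 [  0.         474.61200912 206.63431719]
 [  0.           0.           1.        ]] [[ 0.0178863  -0.9998262   0.00525909]
 [-0.99482368 -0.01832255 -0.09995059]
 [ 0.10002958 -0.00344412 -0.9949785 ]] [-0.00245079  0.50930465  1.19563093]
scene [[524.29180051   0.         279.54023733]
 [  0.         524.29180051 215.44497693]
 [  0.           0.           1.        ]] [[ 0.62806886  0.77808923  0.01032779]
 [ 0.53798939 -0.42459605 -0.72820712]
 [-0.56222498  0.46292046 -0.6852793 ]] [-0.3343031  -0.21171234  1.84205568]
```

View pics/top0.png

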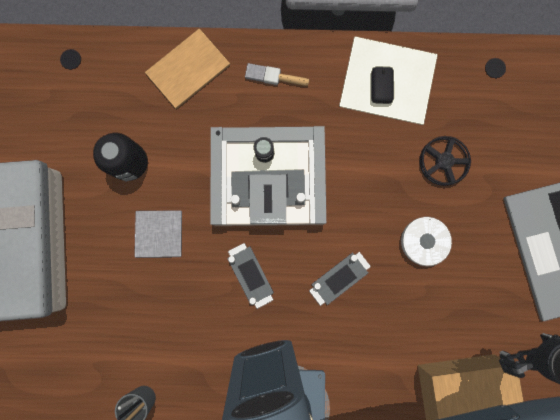

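View pics/scene0.png

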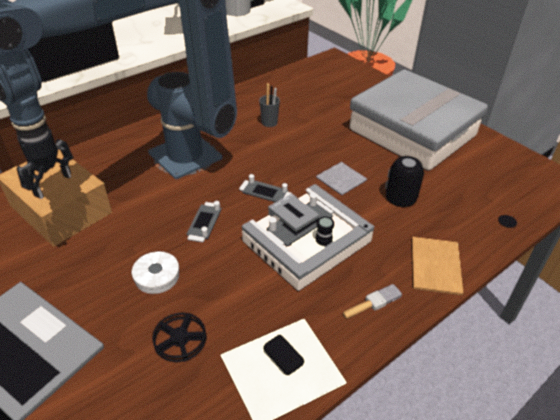

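The top view shows the light table at about (268,177) and the loupe at (263,149). The knobs are at (236,200) and (301,198), the pad at (158,234), the tower at (120,155), the can on the right at (427,241) and the reel at (445,161). I'll enlarge the middle.

Run:
```python
import cv2
im=cv2.imread("pics/top0.png")[115:265,130:335]
cv2.imwrite("pics/topc.png",cv2.resize(im,None,fx=3.9,fy=3.9,interpolation=cv2.INTER_CUBIC))
```

```text
(no output)
```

View pics/topc.png

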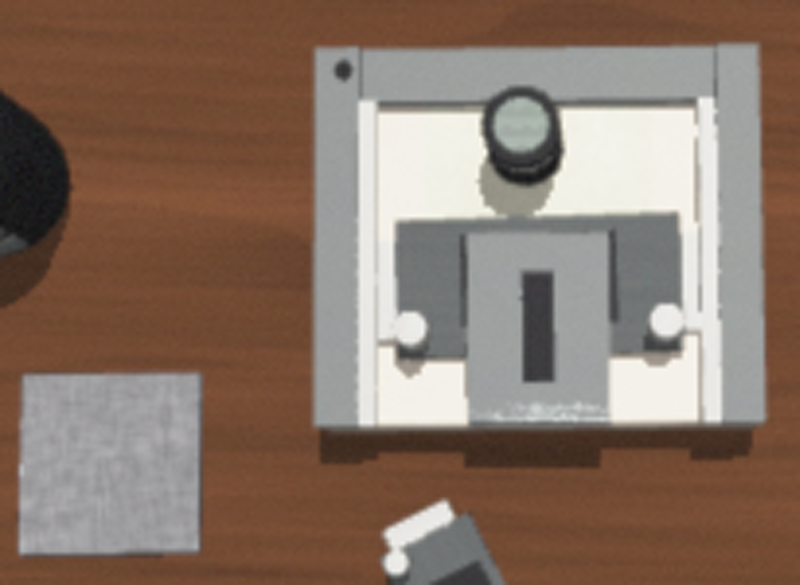

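The crop gives the rail outline corners (315,427), (317,46), (759,44) and (765,424). The knob tops are at (410,327) and (667,321), and the loupe top is at (521,125). The pad corners are (20,374), (202,373), (200,553) and (19,553).

```bash
cat > h.py <<'E'
import numpy as np
def back(u,v,z,cam="top"):
    c=np.load(f"{cam}.npz"); d=c["R"].T@np.linalg.solve(c["mtx"],[u,v,1]); o=-c["R"].T@c["t"]
    return o+d*(z-o[2])/d[2]
def crop(u,v,z): return back(130+(u+.5)/3.9-.5,115+(v+.5)/3.9-.5,z)
E
python3 - <<'E'
from h import *
np.set_printoptions(precision=4,suppress=True)
T=np.array([crop(*p,.068) for p in[(315,427),(317,46),(759,44),(765,424)]]);print(T)
c=T.mean(0); ax=(T[1]-T[0]+T[2]-T[3]); yw=np.arctan2(ax[1],ax[0])
ay=T[0]-T[3]+T[1]-T[2]; print("c",c,"yaw",np.degrees(yw),np.degrees(np.arctan2(-ay[0],ay[1])),np.linalg.norm(T[1]-T[0]),np.linalg.norm(T[2]-T[1]))
K=[crop(410,327,.098),crop(667,321,.098)]
yw=np.arctan2(-ay[0],ay[1]); X=np.array([np.cos(yw),np.sin(yw)]);Y=np.array([-X[1],X[0]])
L=crop(521,125,.12)
for n,p in zip(("kl","kr","loupe"),K+[L]): print(n,p,"table",X@(p-c)[:2],Y@(p-c)[:2])
P=np.array([crop(*p,.008) for p in[(20,374),(202,373),(200,553),(19,553)]]);print(P,P.mean(0))
print("tower",back(110,150,.142),"knob dist",np.linalg.norm(K[0]-K[1]))
E
```

```text
[[ 0.4581  0.1967  0.068 ]
 [ 0.7049  0.2038  0.068 ]
 [ 0.7117 -0.0823  0.068 ]
 [ 0.4652 -0.0886  0.068 ]]
c [0.5849 0.0574 0.068 ] yaw 1.5601474193705582 1.3997581937967165 0.24688711614480158 0.28615759873356617
kl [0.5195 0.1351 0.098 ] table -0.06354326285257698 0.07927363595019236
kr [ 0.5262 -0.0245  0.098 ] table -0.060733256206774625 -0.08040337863688247
loupe [0.6435 0.068  0.12  ] table 0.05874266709676488 0.009173009693913615
[[0.4935 0.4041 0.008 ]
 [0.4964 0.2828 0.008 ]
 [0.3769 0.2793 0.008 ]
 [0.3748 0.3988 0.008 ]] [0.4354 0.3412 0.008 ]
tower [0.6236 0.4266 0.142 ] knob dist 0.15970173801430707
```

```bash
cat >> h.py <<'E'
from scipy.spatial.transform import Rotation as Ro
np.set_printoptions(precision=4,suppress=True)
def to(x,y,z,yaw=None):
    "tool-axes shift (mm) and turn (deg) to TCP target; yaw = world direction of the jaw axis, deg, tool down"
    from plant import sensors
    s=sensors.sense(); R=Ro.from_euler("xyz",s["tool_rot"]); M=R.as_matrix(); p=s["tool_pos"]
    print("t",s["clock"],"pos",p,"F",s["contact_force"],"open",s["opening"])
    print("tool axes y",M[:,1],"z",M[:,2],"x",M[:,0])
    print("dp",1000*M.T@(np.array([x,y,z])-p))
    if yaw is not None:
        best=None
        for k in(0,180):
            a=np.radians(yaw+k); ty=np.array([np.cos(a),np.sin(a),0]); tx=np.array([0,0,-1.])
            r=(R.inv()*Ro.from_matrix(np.c_[tx,ty,np.cross(tx,ty)])).as_rotvec(degrees=True); print("twist",r)
E
python3 -c "
from h import *
to(.641,.068,.17,91.4)"
```

```text
t 0.1 pos [ 0.2061 -0.4822  0.2302] F [-0.1837  0.6321 -0.2695] open 0.08535161382053987
tool axes y [ 0.3929 -0.9196 -0.0022] z [-0.9196 -0.3929 -0.0003] x [-0.0006  0.0021 -1.    ]
dp [  61.1074 -334.99   -616.094 ]
twist [-158.2646   -0.1747    0.0105]
twist [21.7353  0.0075  0.125 ]
```

apply_moves(jaw=[0,0,0,0,0,0,0,0], dp=[[0,-17,-31],[0,-17,-31],[0,-17,-31],[0,-17,-31],[0,-17,-31],[0,-17,-31],[0,-17,-31],[0,-17,-31]], twist=[[0,0,0],[0,0,0],[0,0,0],[0,0,0],[0,0,0],[0,0,0],[0,0,0],[0,0,0]])

```text
clock: 0.77
tool_pos: [0.3823, -0.2557, 0.2235]
tool_rot: [-1.245, 1.56, 2.284]
contact_force: [-0.2, -0.9, 0.1]
opening: 0.0855
```

apply_moves(jaw=[0,0,0,0,0,0,0,0], dp=[[0,-17,-31],[0,-17,-31],[0,-17,-31],[0,-17,-31],[0,-17,-31],[0,-17,-31],[0,-17,-31],[0,-17,-31]], twist=[[0,0,0],[0,0,0],[0,0,0],[0,0,0],[0,0,0],[0,0,0],[0,0,0],[0,0,0]])

```text
clock: 1.43
tool_pos: [0.565, -0.0217, 0.2194]
tool_rot: [-1.022, 1.554, 2.508]
contact_force: [-0.7, -0.6, -0.4]
opening: 0.0852
```

```bash
python3 -c "
from h import *
to(.641,.068,.18,91.4)"
```

```text
t 1.4333 pos [ 0.565  -0.0217  0.2194] F [-0.686  -0.6178 -0.4206] open 0.08520976764988972
tool axes y [ 0.3785 -0.9255 -0.014 ] z [-0.9255 -0.3787  0.0085] x [-0.0132  0.0097 -0.9999]
dp [  39.2584  -53.6544 -104.656 ]
twist [-159.1471   -0.987     0.8848]
twist [20.8477  0.63    0.7028]
```

apply_moves(jaw=[0,0,0,0,0,0,0,0], dp=[[0,-14,-27],[0,-14,-27],[0,-14,-27],[0,-14,-27],[10,0,0],[10,0,0],[10,0,0],[9,0,0]], twist=[[0,0,0],[0,0,0],[0,0,0],[0,0,0],[5.2,0.2,0.2],[5.2,0.2,0.2],[5.2,0.2,0.2],[5.2,0.1,0.1]])

```text
clock: 2.1
tool_pos: [0.6498, 0.0864, 0.1694]
tool_rot: [-0.534, 1.563, 2.636]
contact_force: [-0.0, 1.0, 0.4]
opening: 0.0852
```

```bash
python3 -c "
from h import *
to(.641,.068,.071,91.4)
from plant import eyes
import cv2
s=eyes.snapshot('wrist'); np.savez('wrist.npz',mtx=s['mtx'],T=s['tool_from_camera']); print(s['mtx'],s['tool_from_camera'])
cv2.imwrite('pics/w1.png',s['img'][:,:,::-1])"
```

```text
t 2.1 pos [0.6498 0.0864 0.1694] F [-0.0015  0.9943  0.3719] open 0.08515010573587489
tool axes y [ 0.0278 -0.9996 -0.0038] z [-0.9996 -0.0278  0.0064] x [-0.0065  0.0036 -1.    ]
dp [98.3966 18.489   8.6754]
twist [-179.8048   -0.3403    0.5779]
twist [0.1939 0.3683 0.2169]
[[327.7243   0.     283.3524]
 [  0.     327.7243 214.6006]
 [  0.       0.       1.    ]] [[-0.     -0.3054  0.9522 -0.1424]
 [ 1.     -0.0005 -0.0002  0.0012]
 [ 0.0005  0.9522  0.3054 -0.0783]
 [ 0.      0.      0.      1.    ]]
```

View pics/w1.png

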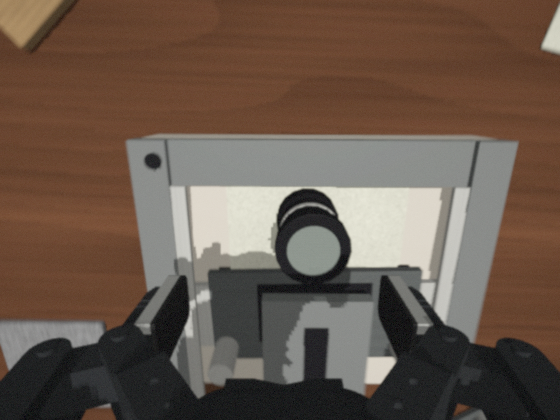

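The wrist view shows the loupe's top at (312,247) and the far bar's near edge at row 187.

```bash
cat >> h.py <<'E'
def wback(u,v,z,pos,rot):
    c=np.load("wrist.npz"); M=Ro.from_euler("xyz",rot).as_matrix(); T=c["T"]
    d=M@T[:3,:3]@np.linalg.solve(c["mtx"],[u,v,1]); o=np.array(pos)+M@T[:3,3]
    return o+d*(z-o[2])/d[2]
E
python3 -c "
from h import *
p,r=[0.6498,0.0864,0.1694],[-.534,1.563,2.636]
for q in [(312,247,.12),(320,187,.063),(170,187,.063),(470,187,.063),(216,349,.098)]: print(q,wback(*q,p,r))
"
```

```text
(312, 247, 0.12) [0.6453 0.0672 0.12  ]
(320, 187, 0.063) [0.671  0.0579 0.063 ]
(170, 187, 0.063) [0.6676 0.1743 0.063 ]
(470, 187, 0.063) [ 0.6743 -0.0581  0.063 ]
(216, 349, 0.098) [0.5456 0.136  0.098 ]
```

apply_moves(jaw=[0,0,0,0,0,0,0,0], dp=[[0,10,3],[0,9,2],[0,0,0],[20,0,0],[20,0,0],[15,0,0],[5,0,0],[0,0,0]], twist=[[0,0,0],[0,0.3,0.2],[0,0,0],[0,0,0],[0,0,0],[0,0,0],[0,0,0],[0,0,0]])

```text
clock: 2.82
tool_pos: [0.6445, 0.061, 0.1092]
tool_rot: [2.319, 1.57, -0.798]
contact_force: [-1.7, 0.5, -0.2]
opening: 0.0854
```

```bash
python3 -c "
from h import *
to(.6445,.0675,.071,91.4)"
```

```text
t 2.8167 pos [0.6445 0.061  0.1092] F [-1.7381  0.4715 -0.2037] open 0.08543320103184426
tool axes y [ 0.0245 -0.9997  0.0008] z [-0.9997 -0.0245 -0.0008] x [ 0.0008 -0.0008 -1.    ]
dp [38.1627 -6.5783 -0.1768]
twist [-179.9972    0.0744   -0.0691]
twist [ 0.0028 -0.044  -0.0473]
```

apply_moves(jaw=[0,0,0,0,0,0,0,0], dp=[[5,-5,0],[10,0,0],[10,-1,0],[8,0,0],[5,0,0],[0,0,0],[0,0,0],[0,0,0]], twist=[[0,0,0],[0,0,0],[0,0,0],[0,0,0],[0,0,0],[0,0,0],[0,0,0],[0,0,0]])

```text
clock: 3.48
tool_pos: [0.6466, 0.0672, 0.0717]
tool_rot: [3.022, 1.564, -0.096]
contact_force: [-0.0, 0.7, 0.3]
opening: 0.0852
```

apply_moves(jaw=[0.4,0.5,0.6,0.7,0.8,1,1,1], dp=[[0,0,0],[0,0,0],[0,0,0],[0,0,0],[0,0,0],[0,0,0],[0,0,0],[0,0,0]], twist=[[0,0,0],[0,0,0],[0,0,0],[0,0,0],[0,0,0],[0,0,0],[0,0,0],[0,0,0]])

```text
clock: 4.15
tool_pos: [0.6476, 0.0672, 0.0732]
tool_rot: [3.046, 1.562, -0.072]
contact_force: [-0.2, 0.3, 0.1]
opening: 0.0474
```

```bash
python3 -c "
from h import *
to(.6445,.0675,.071,91.4)"
```

```text
t 4.15 pos [0.6476 0.0672 0.0732] F [-0.1763  0.2703  0.0835] open 0.04738725509981087
tool axes y [ 0.0234 -0.9997  0.0009] z [-0.9997 -0.0234 -0.0092] x [ 0.0093 -0.0007 -1.    ]
dp [ 2.1804 -0.4223  3.0992]
twist [179.9411  -0.0802   0.8321]
twist [-0.057  -0.5299 -0.0511]
```

apply_moves(jaw=[1,1,1,1,1,1,1,1], dp=[[0,0,0],[0,0,0],[0,0,0],[0,0,0],[0,0,0],[0,0,0],[-10,0,0],[-10,0,0]], twist=[[0,0,0],[0,0,0],[0,0,0],[0,0,0],[0,0,0],[0,-0.3,0],[0,-0.2,0],[0,0,0]])

```text
clock: 4.82
tool_pos: [0.6451, 0.0671, 0.0908]
tool_rot: [0.115, 1.564, -3.003]
contact_force: [0.2, 0.1, 0.1]
opening: 0.0476
```

```bash
python3 -c "
from h import *
to(.6445,.0675,.18,91.4)"
```

```text
t 4.8167 pos [0.6451 0.0671 0.0908] F [0.2453 0.0539 0.0701] open 0.04761328791484374
tool axes y [ 0.0234 -0.9997  0.0008] z [-0.9997 -0.0234  0.0068] x [-0.0068 -0.0009 -1.    ]
dp [-89.1681  -0.313    1.2123]
twist [179.9386  -0.0705  -0.6118]
twist [-0.0603  0.3896 -0.0449]
```

apply_moves(jaw=[1,1,1,1,1,1,1,1], dp=[[-15,0,0],[-20,0,0],[-20,0,0],[-15,0,0],[-5,0,0],[0,0,0],[0,0,0],[0,0,0]], twist=[[0,0,0],[0,0,0],[0,0,0],[0,0,0],[0,0,0],[0,0,0],[0,0,0],[0,0,0]])

```text
clock: 5.48
tool_pos: [0.6475, 0.0671, 0.1768]
tool_rot: [1.401, 1.57, -1.717]
contact_force: [0.7, -0.5, -1.3]
opening: 0.0473
```

```bash
python3 -c "
from h import *
to(.4354,.3412,.18,91.4)
from plant import eyes
import cv2
s=eyes.snapshot('scene')
cv2.imwrite('pics/s1.png',cv2.resize(s['img'][100:300,200:440,::-1],None,fx=3,fy=3))"
```

```text
t 5.4833 pos [0.6475 0.0671 0.1768] F [ 0.6858 -0.528  -1.3408] open 0.04726351649832341
tool axes y [ 0.0233 -0.9997  0.0012] z [-0.9997 -0.0233  0.0002] x [-0.0002 -0.0012 -1.    ]
dp [  -3.4627 -279.0026  205.6312]
twist [179.933   -0.1051  -0.018 ]
twist [-0.067   0.0115 -0.0669]
```

View pics/s1.png

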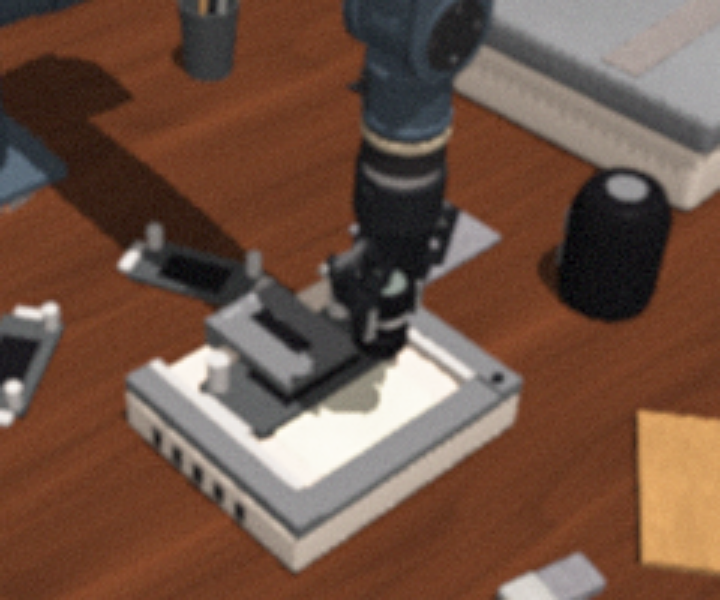

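The loupe is held upright and clear at about (385,310); the wrist force of -1.3 N in z matches its weight. Next I carry it to the pad.

apply_moves(jaw=[1,1,1,1,1,1,1,1], dp=[[0,-25,18],[0,-30,22],[0,-30,22],[0,-30,22],[0,-30,22],[0,-30,22],[0,-30,22],[0,-25,18]], twist=[[0,0,0],[0,0,0],[0,0,0],[0,0,0],[0,0,0],[0,0,0],[0,0,0],[0,0,0]])

```text
clock: 6.2
tool_pos: [0.4608, 0.1813, 0.1701]
tool_rot: [-1.322, 1.481, 2.003]
contact_force: [-0.1, 0.2, -1.6]
opening: 0.0474
```

```bash
python3 -c "
from h import *
to(.4354,.3412,.18,91.4)"
```

```text
t 6.2 pos [0.4608 0.1813 0.1701] F [-0.0825  0.1774 -1.5509] open 0.04735806676606125
tool axes y [ 0.1805 -0.9797 -0.0872] z [-0.9829 -0.1831  0.0222] x [-0.0377  0.0817 -0.9959]
dp [   4.1083 -162.0713   -4.0588]
twist [-170.7395   -7.305     2.4902]
twist [9.0893 1.6666 4.8891]
```

apply_moves(jaw=[1,1,1,1,1,1,1,1], dp=[[0,0,0],[0,0,0],[0,-15,0],[0,-25,0],[0,-30,-2],[0,-30,-2],[0,-25,0],[0,-15,0]], twist=[[4,0.8,2.4],[4,0.8,2.4],[1,0,0],[0,0,0],[0,0,0],[0,0,0],[0,0,0],[0,0,0]])

```text
clock: 6.87
tool_pos: [0.4529, 0.2024, 0.1742]
tool_rot: [-1.411, 1.452, 1.94]
contact_force: [-0.5, 0.1, -1.8]
opening: 0.0472
```

apply_moves(jaw=[1,1,1,1,1,1,1,1], dp=[[0,0,0],[0,0,0],[0,0,0],[0,0,0],[0,0,0],[0,0,0],[0,0,0],[0,0,0]], twist=[[0,0,0],[0,0,0],[0,0,0],[0,0,0],[0,0,0],[0,0,0],[0,0,0],[0,0,0]])

```text
clock: 7.53
tool_pos: [0.453, 0.205, 0.1745]
tool_rot: [-1.411, 1.452, 1.945]
contact_force: [-0.4, 0.2, -1.0]
opening: 0.0475
```

```bash
python3 -c "
from h import *
to(.4354,.3412,.033,91.4)"
```

```text
t 7.5333 pos [0.453  0.205  0.1745] F [-0.3692  0.1804 -0.999 ] open 0.04754077219348594
tool axes y [ 0.2106 -0.9706 -0.1167] z [-0.9766 -0.2142  0.0188] x [-0.0432  0.11   -0.993 ]
dp [ 156.2609 -119.3878  -14.596 ]
twist [-168.8149   -9.7315    2.5321]
twist [10.8923  1.7116  6.5781]
```

```bash
python3 -c "
from plant import sensors
s=sensors.sense();print(s['q'],s['qvel'])"
```

```text
[ 0.21488811 -0.02546917 -0.09208727  1.52304947  0.11694722  3.14061143] [-5.63155777e-03 -1.35377288e-03 -8.32035377e-04  2.69908729e-05
 -8.21002367e-04  9.32218811e-05]
```

Joint 6 sits at its limit (3.14), so I'll turn the tool back and level it.

apply_moves(jaw=[1,1,1,1,1,1,1,1], dp=[[0,0,0],[0,0,0],[0,0,0],[0,0,0],[0,0,0],[0,0,0],[0,0,0],[0,0,0]], twist=[[-4,0.5,3.3],[-4,0.5,3.3],[-7,0,0],[-7,0,0],[-7,0,0],[-7,0,0],[-7,0,0],[-7,0,0]])

```text
clock: 8.2
tool_pos: [0.4531, 0.2033, 0.1745]
tool_rot: [2.071, 1.563, 0.035]
contact_force: [0.2, -0.2, -1.5]
opening: 0.0472
```

apply_moves(jaw=[1,1,1,1,1,1,1,1], dp=[[0,0,0],[0,0,0],[0,0,0],[0,0,0],[0,0,0],[0,0,0],[0,0,0],[0,0,0]], twist=[[-7,0,0],[-7,0,0],[-7,0,0],[-7,0,0],[-7,0,0],[-7,0,0],[-3,0,0],[0,0,0]])

```text
clock: 8.87
tool_pos: [0.4529, 0.2019, 0.1745]
tool_rot: [1.431, 1.564, 0.203]
contact_force: [1.0, -1.0, -1.1]
opening: 0.0472
```

```bash
python3 -c "
from h import *
to(.4354,.3412,.13,1.4)
from plant import sensors
print(sensors.sense()['q'])"
```

```text
t 8.8667 pos [0.4529 0.2019 0.1745] F [ 0.9739 -1.0081 -1.1012] open 0.04722388344129801
tool axes y [0.9419 0.3359 0.0071] z [ 0.3359 -0.9419  0.001 ] x [ 0.007   0.0014 -1.    ]
dp [  44.552    30.0098 -137.0779]
twist [18.2253 -0.0081 -0.4109]
twist [-161.7737    0.585    -0.0115]
[ 0.2845 -0.0414 -0.1032  1.5018 -0.0006  1.5128]
```

apply_moves(jaw=[1,1,1,1,1,1,1,1], dp=[[0,3,-15],[0,6,-25],[0,6,-25],[5,6,-25],[5,5,-23],[10,2,-12],[10,0,-5],[10,0,0]], twist=[[0,0,0],[0,0,0],[0,0,0],[0,0,0],[0,0,0],[0,0,0],[0,0,0],[0,0,0]])

```text
clock: 9.53
tool_pos: [0.4393, 0.3387, 0.1362]
tool_rot: [1.597, 1.556, 0.349]
contact_force: [0.6, -0.1, -2.1]
opening: 0.0474
```

```bash
python3 -c "
from h import *
to(.4354,.3412,.033,18)"
```

```text
t 9.5333 pos [0.4393 0.3387 0.1362] F [ 0.6437 -0.112  -2.0871] open 0.0474394837388311
tool axes y [0.9483 0.3171 0.0146] z [ 0.3172 -0.9484 -0.0004] x [ 0.0137  0.005  -0.9999]
dp [103.1886  -4.3652  -3.573 ]
twist [ 0.4916 -0.0253 -0.8341]
twist [-179.5037    1.3067   -0.0396]
```

apply_moves(jaw=[1,1,1,1,1,1,1,1], dp=[[15,-2,-2],[20,-2,-2],[20,0,0],[15,0,0],[10,0,0],[5,0,0],[0,0,0],[0,0,0]], twist=[[0,0,-0.5],[0,0,-0.3],[0,0,0],[0,0,0],[0,0,0],[0,0,0],[0,0,0],[0,0,0]])

```text
clock: 10.2
tool_pos: [0.4311, 0.3329, 0.0384]
tool_rot: [-1.223, 1.558, -2.482]
contact_force: [-1.0, 0.3, -0.3]
opening: 0.0475
```

```bash
python3 -c "
from h import *
to(.4354,.3412,.031,18)"
```

```text
t 10.2 pos [0.4311 0.3329 0.0384] F [-0.9919  0.3196 -0.3269] open 0.04747301853038202
tool axes y [ 0.9517  0.3067 -0.0125] z [ 0.3068 -0.9518  0.0045] x [-0.0105 -0.0081 -0.9999]
dp [ 7.3155  6.7308 -6.6177]
twist [-0.1365  0.2579  0.7139]
twist [179.8595   1.1206  -0.4047]
```

apply_moves(jaw=[1,1,1,1,1,1,1,1], dp=[[0,4,-4],[0,2,-2],[0,0,0],[2,0,0],[2,0,0],[1,0,0],[0,0,0],[0,0,0]], twist=[[0,0.2,0.4],[0,0,0.2],[0,0,0],[0,0,0],[0,0,0],[0,0,0],[0,0,0],[0,0,0]])

```text
clock: 10.87
tool_pos: [0.4394, 0.3434, 0.0385]
tool_rot: [1.753, 1.561, 0.494]
contact_force: [0.3, -0.6, -1.0]
opening: 0.0474
```

```bash
python3 -c "
from h import *
to(.4354,.3412,.031,18)"
```

```text
t 10.8667 pos [0.4394 0.3434 0.0385] F [ 0.3243 -0.5759 -0.9778] open 0.0473908890517077
tool axes y [0.9519 0.3063 0.0092] z [ 0.3063 -0.9519 -0.0017] x [ 0.0082  0.0044 -1.    ]
dp [ 7.4825 -4.5497  0.9203]
twist [-0.1646 -0.0965 -0.5269]
twist [179.8334  -0.8268   0.1515]
```

apply_moves(jaw=[1,1,1,1,1,1,1,1], dp=[[3,-1,0],[3,-1,0],[3,0,0],[3,0,0],[2,0,0],[2,0,0],[2,0,0],[1,0,0]], twist=[[0,0,-0.3],[0,0,-0.2],[0,0,0],[0,0,0],[0,0,0],[0,0,0],[0,0,0],[0,0,0]])

```text
clock: 11.53
tool_pos: [0.4381, 0.3429, 0.0311]
tool_rot: [1.909, 1.567, 0.649]
contact_force: [-0.8, 0.1, 0.3]
opening: 0.0471
```

```bash
python3 -c "
from h import *
to(.4354,.3412,.031,18)"
```

```text
t 11.5333 pos [0.4381 0.3429 0.0311] F [-0.7525  0.1202  0.2863] open 0.04709394259369353
tool axes y [0.9519 0.3063 0.0035] z [ 0.3064 -0.9519 -0.0012] x [ 0.003   0.0023 -1.    ]
dp [ 0.0927 -3.0785  0.8125]
twist [-0.1605 -0.0707 -0.2021]
twist [179.8392  -0.3172   0.111 ]
```

apply_moves(jaw=[1,1,1,1,1,1,1,1], dp=[[1,0,0],[1,0,0],[1,0,0],[1,0,0],[0.5,0,0],[0,0,0],[0,0,0],[0,0,0]], twist=[[0,0,0],[0,0,0],[0,0,0],[0,0,0],[0,0,0],[0,0,0],[0,0,0],[0,0,0]])

```text
clock: 12.2
tool_pos: [0.4381, 0.3428, 0.031]
tool_rot: [1.84, 1.566, 0.581]
contact_force: [-1.6, -1.6, 3.1]
opening: 0.0475
```

```bash
python3 -c "
from h import *
to(.4354,.3412,.031,18)"
```

```text
t 12.2 pos [0.4381 0.3428 0.031 ] F [-1.6216 -1.6352  3.0915] open 0.04747640697096645
tool axes y [0.9519 0.3063 0.0045] z [ 0.3063 -0.9519 -0.0012] x [ 0.0039  0.0026 -1.    ]
dp [ 0.02   -3.0621  0.7346]
twist [-0.1614 -0.0705 -0.2568]
twist [179.8381  -0.403    0.1107]
```

In contact (+3 N), so I'll release and rise.

apply_moves(jaw=[0.4,0.3,0.2,0.1,0,0,0,0], dp=[[0,0,0],[0,0,0],[0,0,0],[0,0,0],[0,0,0],[0,0,0],[0,0,0],[0,0,0]], twist=[[0,0,0],[0,0,0],[0,0,0],[0,0,0],[0,0,0],[0,0,0],[0,0,0],[0,0,0]])

```text
clock: 12.87
tool_pos: [0.4382, 0.3429, 0.0284]
tool_rot: [1.864, 1.567, 0.605]
contact_force: [0.4, 0.1, -0.2]
opening: 0.0849
```

apply_moves(jaw=[0,0,0,0,0,0,0,0], dp=[[0,0,0],[-10,0,0],[-20,0,0],[-25,0,0],[-25,0,0],[-25,0,0],[-25,0,0],[-20,0,0]], twist=[[0,0,0],[0,0,0],[0,0,0],[0,0,0],[0,0,0],[0,0,0],[0,0,0],[0,0,0]])

```text
clock: 13.53
tool_pos: [0.4332, 0.3398, 0.1807]
tool_rot: [-1.361, 1.561, -2.62]
contact_force: [0.2, 0.3, -0.1]
opening: 0.0853
```

```bash
python3 -c "
from h import *
to(.42,.13,.18,1.4)
from plant import sensors
print(sensors.sense()['q'])"
```

```text
t 13.5333 pos [0.4332 0.3398 0.1807] F [ 0.2442  0.3132 -0.0575] open 0.08533869646685725
tool axes y [ 0.9519  0.3062 -0.0098] z [ 0.3062 -0.9519  0.0021] x [-0.0087 -0.005  -1.    ]
dp [  1.8938 -76.7924 195.6733]
twist [16.4327  0.1987  0.5385]
twist [-163.5653   -0.774     0.2856]
[0.5432 0.1197 0.075  1.5361 0.0002 1.8028]
```

apply_moves(jaw=[0.3,0.6,1,1,1,1,1,1], dp=[[0,-2,15],[0,-3,27],[0,-3,30],[0,-3,30],[0,-3,30],[0,-2,27],[0,-2,20],[0,0,10]], twist=[[0,0.2,0.5],[0,0,0],[0,0,0],[0,0,0],[0,0,0],[0,0,0],[0,0,0],[0,0,0]])

```text
clock: 14.2
tool_pos: [0.4808, 0.1532, 0.1985]
tool_rot: [1.754, 1.543, 0.503]
contact_force: [1.1, 0.5, -0.1]
opening: -0.0002
```

apply_moves(jaw=[1,1,1,1,1,1,1,1], dp=[[0,0,0],[0,0,0],[0,0,0],[0,0,0],[0,0,0],[0,0,0],[0,0,0],[0,0,0]], twist=[[-7,0,0],[-7,0,0],[-7,0,0],[-7,0,0],[-7,0,0],[-7,0,0],[-7,0,0],[-7,0,0]])

```text
clock: 14.87
tool_pos: [0.4826, 0.1529, 0.2048]
tool_rot: [0.755, 1.535, 0.504]
contact_force: [-0.4, 0.1, -0.1]
opening: -0.0001
```

```bash
python3 -c "
from h import *
to(.482,.135,.13,91.4)
from plant import sensors,eyes
import cv2
print(sensors.sense()['q'])
s=eyes.snapshot('top')
a=cv2.resize(s['img'][115:265,130:335,::-1],None,fx=3.9,fy=3.9,interpolation=cv2.INTER_CUBIC)
cv2.imwrite('pics/t2.png',a)"
```

```text
t 14.8667 pos [0.4826 0.1529 0.2048] F [-0.4098  0.0721 -0.131 ] open -0.00011880575068825749
tool axes y [0.2481 0.9684 0.0245] z [ 0.9682 -0.2487  0.0261] x [ 0.0314  0.0173 -0.9994]
dp [ 74.3999 -19.2691   1.9535]
twist [-15.7839   1.679   -1.192 ]
twist [164.1901  -1.719   -2.4214]
[ 0.1668 -0.0444 -0.0466  1.5348  0.0119  0.418 ]
```

View pics/t2.png

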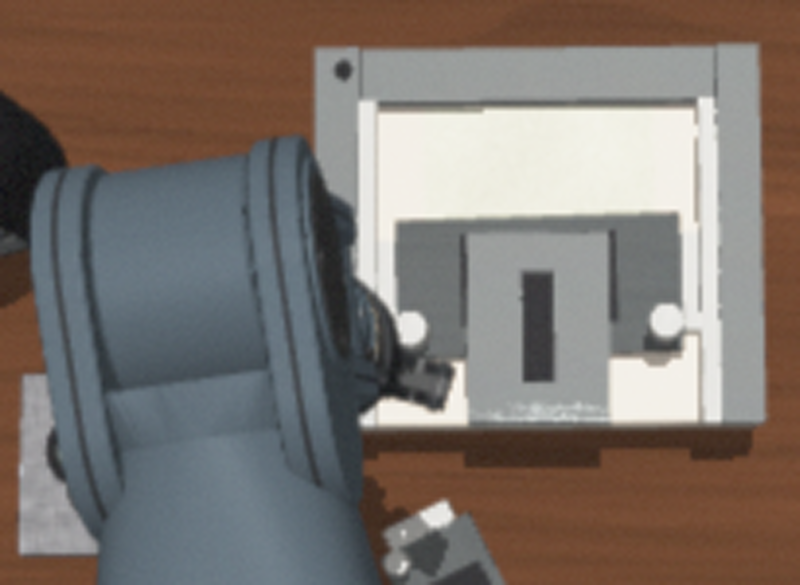

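The cover is untouched, and the arm hides the loupe; I'll check that later. Now I line up behind the left knob.

apply_moves(jaw=[1,1,1,1,1,1,1,1], dp=[[0,0,0],[0,0,0],[0,0,0],[0,-6,0],[5,-8,0],[15,-4,0],[20,0,0],[15,0,0]], twist=[[-6,0.8,-0.6],[-6,0.8,-0.6],[-4,0,0],[0,0,0],[0,0,0],[0,0,0],[0,0,0],[0,0,0]])

```text
clock: 15.58
tool_pos: [0.4871, 0.1356, 0.1559]
tool_rot: [0.189, 1.557, 0.215]
contact_force: [0.1, -0.1, -0.8]
opening: 0.0001
```

```bash
python3 -c "
from h import *
to(.482,.135,.078,91.4)"
```

```text
t 15.5833 pos [0.4871 0.1356 0.1559] F [ 0.06   -0.1083 -0.8199] open 0.00012191240909282063
tool axes y [-0.0256  0.9997  0.0026] z [0.9996 0.0256 0.0137] x [ 0.0136  0.003  -0.9999]
dp [77.8369 -0.6935 -6.1876]
twist [ 0.0677  0.7833 -0.1507]
twist [-179.928     0.2366    1.2299]
```

apply_moves(jaw=[1,1,1,1,1,1,1,1], dp=[[5,0,-5],[15,0,-3],[18,0,0],[15,0,0],[10,0,0],[6,0,0],[3,0,0],[0,0,0]], twist=[[0,0.5,0],[0,0.2,0],[0,0,0],[0,0,0],[0,0,0],[0,0,0],[0,0,0],[0,0,0]])

```text
clock: 16.25
tool_pos: [0.4748, 0.1319, 0.0785]
tool_rot: [2.872, 1.565, 2.88]
contact_force: [-0.8, 0.5, 0.1]
opening: 0.0
```

```bash
python3 -c "
from h import *
to(.5195,.135,.078,91.4)"
```

```text
t 16.25 pos [0.4748 0.1319 0.0785] F [-0.8123  0.4883  0.1339] open 7.218657148405185e-06
tool axes y [-0.0077  1.      0.0016] z [ 1.      0.0077 -0.0057] x [-0.0057  0.0015 -1.    ]
dp [ 0.2839  2.7503 44.6968]
twist [-0.9607 -0.3244 -0.0926]
twist [179.0385  -0.1447   0.5068]
```

apply_moves(jaw=[1,1,1,1,1,1,1,1], dp=[[0,2,5],[0,1,6],[0,0,6],[0,0,4],[0,0,3],[0,0,3],[0,0,3],[0,0,3]], twist=[[0,0,0],[0,0,0],[0,0,0],[0,0,0],[0,0,0],[0,0,0],[0,0,0],[0,0,0]])

```text
clock: 16.92
tool_pos: [0.5087, 0.1371, 0.0811]
tool_rot: [2.725, 1.559, 2.733]
contact_force: [-4.1, 0.6, 1.9]
opening: -0.0
```

```bash
python3 -c "
from h import *
to(.5105,.135,.078,91.4)"
```

```text
t 16.9167 pos [0.5087 0.1371 0.0811] F [-4.116   0.6021  1.9306] open -2.6696192857906497e-05
tool axes y [-0.0082  1.      0.0048] z [ 0.9999  0.0082 -0.0108] x [-0.0109  0.0047 -0.9999]
dp [ 3.1102 -2.1483  1.8157]
twist [-0.929  -0.6175 -0.2794]
twist [179.0679  -0.4367   0.965 ]
```

apply_moves(jaw=[1,1,1,1,1,1,1,1], dp=[[1,-1,3],[1,-1,3],[0,0,2],[0,0,0],[0,0,0],[0,0,0],[0,0,0],[0,0,0]], twist=[[0,-0.3,0],[0,-0.2,0],[0,0,0],[0,0,0],[0,0,0],[0,0,0],[0,0,0],[0,0,0]])

```text
clock: 17.58
tool_pos: [0.5157, 0.1371, 0.0795]
tool_rot: [2.101, 1.56, 2.111]
contact_force: [-4.2, 1.5, 0.5]
opening: -0.0001
```

```bash
python3 -c "
from h import *
to(.482,-.0245,.13,91.4)"
```

```text
t 17.5833 pos [0.5157 0.1371 0.0795] F [-4.2129  1.5192  0.492 ] open -6.306046461677326e-05
tool axes y [-0.01    0.9999  0.009 ] z [ 0.9999  0.01   -0.0053] x [-0.0054  0.009  -0.9999]
dp [ -51.718  -160.7683  -35.6116]
twist [-0.8258 -0.299  -0.5181]
twist [179.1717  -0.8101   0.4676]
```

apply_moves(jaw=[1,1,1,1,1,1,1,1], dp=[[0,0,-12],[-20,0,-12],[-25,-10,-6],[-8,-25,0],[0,-30,0],[0,-30,0],[0,-30,0],[0,-20,0]], twist=[[0,0,0],[0,0,0],[0,0,0],[0,0,0],[0,0,0],[0,0,0],[0,0,0],[0,0,0]])

```text
clock: 18.25
tool_pos: [0.4984, -0.0149, 0.1378]
tool_rot: [-0.11, 1.547, -0.093]
contact_force: [0.4, 0.3, -0.7]
opening: -0.0004
```

```bash
python3 -c "
from h import *
to(.488,-.0245,.079,91.4)"
```

```text
t 18.25 pos [ 0.4984 -0.0149  0.1378] F [ 0.4218  0.3139 -0.6684] open -0.0004460998832251538
tool axes y [-0.0172  0.9998 -0.0027] z [0.9996 0.0172 0.0241] x [ 0.0241 -0.0022 -0.9997]
dp [ 58.5133  -9.2235 -11.9656]
twist [-0.4132  1.3795  0.157 ]
twist [179.5736   0.2461  -2.1618]
```

apply_moves(jaw=[1,1,1,1,1,1,1,1], dp=[[0,0,-8],[5,0,-4],[12,0,0],[15,0,0],[12,0,0],[8,0,0],[4,0,0],[0,0,0]], twist=[[0,0.8,0],[0,0.4,0],[0,0,0],[0,0,0],[0,0,0],[0,0,0],[0,0,0],[0,0,0]])

```text
clock: 18.92
tool_pos: [0.4933, -0.0207, 0.0814]
tool_rot: [-0.563, 1.548, -0.552]
contact_force: [-0.5, -0.6, 0.2]
opening: 0.0001
```

```bash
python3 -c "
from h import *
to(.504,-.0245,.079,91.4)"
```

```text
t 18.9167 pos [ 0.4933 -0.0207  0.0814] F [-0.4699 -0.6288  0.2409] open 6.505282384824258e-05
tool axes y [-0.0109  0.9999 -0.0119] z [0.9998 0.0111 0.0189] x [ 0.019  -0.0117 -0.9998]
dp [ 2.6467 -3.9043 10.6021]
twist [-0.7711  1.0771  0.6894]
twist [179.2178   1.0783  -1.6846]
```

apply_moves(jaw=[1,1,1,1,1,1,1,1], dp=[[1,-2,4],[1,-2,4],[0,0,4],[0,0,4],[0,0,4],[0,0,4],[0,0,4],[0,0,4]], twist=[[0,0.6,0.3],[0,0.4,0.3],[0,0,0],[0,0,0],[0,0,0],[0,0,0],[0,0,0],[0,0,0]])

```text
clock: 19.58
tool_pos: [0.5252, -0.0254, 0.0802]
tool_rot: [-2.685, 1.562, -2.674]
contact_force: [-3.9, -1.3, 0.9]
opening: 0.0004
```

```bash
python3 -c "
from h import *
to(.532,-.0245,.079,91.4)"
```

```text
t 19.5833 pos [ 0.5252 -0.0254  0.0802] F [-3.8794 -1.2795  0.8624] open 0.00035230598475200457
tool axes y [-0.0112  0.9999 -0.004 ] z [ 0.9999  0.0112 -0.0082] x [-0.0081 -0.0041 -1.    ]
dp [1.1151 0.8362 6.8042]
twist [-0.7584 -0.4703  0.2269]
twist [179.2398   0.3549   0.7356]
```

apply_moves(jaw=[1,1,1,1,1,1,1,1], dp=[[0,0,4],[0,0,3],[0,0,2],[0,0,0],[0,0,-8],[0,0,-12],[-15,0,-12],[-22,0,0]], twist=[[0,0,0],[0,0,0],[0,0,0],[0,0,0],[0,0,0],[0,0,0],[0,0,0],[0,0,0]])

```text
clock: 20.25
tool_pos: [0.5031, -0.024, 0.1136]
tool_rot: [3.067, 1.563, 3.079]
contact_force: [0.2, 0.0, -0.4]
opening: -0.0
```

apply_moves(jaw=[1,1,1,1,1,1,1,1], dp=[[-8,10,0],[0,25,0],[0,30,0],[0,30,0],[0,30,0],[0,20,0],[0,5,0],[0,0,0]], twist=[[0,0,0],[0,0,0],[0,0,0],[0,0,0],[0,0,0],[0,0,0],[0,0,0],[0,0,0]])

```text
clock: 20.92
tool_pos: [0.5105, 0.14, 0.1316]
tool_rot: [0.48, 1.543, 0.492]
contact_force: [-0.3, -0.7, -0.1]
opening: 0.0002
```

```bash
python3 -c "
from h import *
to(.503,.135,.079,91.4)"
```

```text
t 20.9167 pos [0.5105 0.14   0.1316] F [-0.3037 -0.6523 -0.1134] open 0.0001555106977087778
tool axes y [-0.0119  0.9998  0.0128] z [0.9996 0.0116 0.0247] x [ 0.0245  0.0131 -0.9996]
dp [52.3046 -5.5546 -8.8705]
twist [-0.7266  1.4174 -0.7271]
twist [179.2561  -1.1375  -2.2174]
```

apply_moves(jaw=[1,1,1,1,1,1,1,1], dp=[[0,-2,-6],[5,-2,-5],[12,0,-2],[14,0,0],[12,0,0],[8,0,0],[2,0,0],[0,0,0]], twist=[[0,0.8,-0.3],[0,0.4,-0.3],[0,0,0],[0,0,0],[0,0,0],[0,0,0],[0,0,0],[0,0,0]])

```text
clock: 21.58
tool_pos: [0.4956, 0.1304, 0.0719]
tool_rot: [0.674, 1.57, 0.678]
contact_force: [-0.6, 0.0, -1.1]
opening: -0.0002
```

```bash
python3 -c "
from h import *
to(.544,.135,.079,91.4)"
```

```text
t 21.5833 pos [0.4956 0.1304 0.0719] F [-0.5818  0.0405 -1.1112] open -0.0002465250104072608
tool axes y [-0.0041  1.      0.0004] z [1.     0.0041 0.0005] x [ 0.0005  0.0004 -1.    ]
dp [-7.0998  4.452  48.4625]
twist [-1.166   0.0275 -0.0215]
twist [178.834   -0.0336  -0.043 ]
```

apply_moves(jaw=[1,1,1,1,1,1,1,1], dp=[[-3,2,5],[-3,2,5],[0,0,5],[0,0,4],[0,0,4],[0,0,4],[0,0,4],[0,0,4]], twist=[[0,0,0],[0,0,0],[0,0,0],[0,0,0],[0,0,0],[0,0,0],[0,0,0],[0,0,0]])

```text
clock: 22.25
tool_pos: [0.5313, 0.1355, 0.0799]
tool_rot: [2.609, 1.565, 2.613]
contact_force: [-4.8, -0.1, 3.4]
opening: 0.0002
```

```bash
python3 -c "
from h import *
to(.544,.135,.079,91.4)"
```

```text
t 22.25 pos [0.5313 0.1355 0.0799] F [-4.8318 -0.0562  3.4418] open 0.00021983070910321754
tool axes y [-0.0039  1.      0.0031] z [ 1.      0.004  -0.0052] x [-0.0053  0.0031 -1.    ]
dp [ 0.7995 -0.5093 12.7232]
twist [-1.1738 -0.2987 -0.18  ]
twist [178.8253  -0.2809   0.4661]
```

Next: 12 mm more on the left, then back, up and across to the right knob.

apply_moves(jaw=[1,1,1,1,1,1,1,1], dp=[[0,0,4],[0,0,4],[0,0,3],[0,0,2],[0,0,0],[0,0,0],[0,0,-10],[-10,0,-14]], twist=[[0,0,0],[0,0,0],[0,0,0],[0,0,0],[0,0,0],[0,0,0],[0,0,0],[0,0,0]])

```text
clock: 22.92
tool_pos: [0.5227, 0.1353, 0.0883]
tool_rot: [2.789, 1.564, 2.793]
contact_force: [0.4, 0.0, -0.6]
opening: -0.0001
```

apply_moves(jaw=[1,1,1,1,1,1,1,1], dp=[[-20,0,-4],[-15,-10,0],[0,-25,0],[0,-30,0],[0,-30,0],[0,-30,0],[0,-15,0],[0,-5,0]], twist=[[0,0,0],[0,0,0],[0,0,0],[0,0,0],[0,0,0],[0,0,0],[0,0,0],[0,0,0]])

```text
clock: 23.58
tool_pos: [0.532, -0.0192, 0.1304]
tool_rot: [-0.367, 1.541, -0.36]
contact_force: [-0.0, 0.0, -0.3]
opening: -0.0001
```

```bash
python3 -c "
from h import *
to(.518,-.0245,.079,91.4)"
```

```text
t 23.5833 pos [ 0.532  -0.0192  0.1304] F [-0.0141  0.012  -0.2564] open -5.3193689744163156e-05
tool axes y [-0.0068  0.9999 -0.0107] z [0.9996 0.0071 0.0279] x [ 0.0279 -0.0105 -0.9996]
dp [ 51.0083  -4.6528 -15.4764]
twist [-1.0023  1.5913  0.6269]
twist [178.9778   0.9792  -2.4857]
```

apply_moves(jaw=[1,1,1,1,1,1,1,1], dp=[[0,0,-8],[3,0,-6],[12,0,-2],[14,0,0],[12,0,0],[5,0,0],[0,0,0],[0,0,0]], twist=[[0,0.9,0.3],[0,0.5,0.3],[0,0,0],[0,0,0],[0,0,0],[0,0,0],[0,0,0],[0,0,0]])

```text
clock: 24.25
tool_pos: [0.5159, -0.0164, 0.0792]
tool_rot: [0.014, 1.566, 0.024]
contact_force: [0.4, 0.3, -0.1]
opening: -0.0003
```

```bash
python3 -c "
from h import *
to(.561,-.0245,.079,91.4)"
```

```text
t 24.25 pos [ 0.5159 -0.0164  0.0792] F [ 0.4066  0.2662 -0.1303] open -0.000284109033779419
tool axes y [-0.0103  0.9999  0.0001] z [0.9999 0.0103 0.005 ] x [ 0.005   0.0001 -1.    ]
dp [ 0.4255 -8.5972 45.0215]
twist [-0.8094  0.2842 -0.0018]
twist [179.19    -0.0029  -0.4444]
```

apply_moves(jaw=[1,1,1,1,1,1,1,1], dp=[[0,-4,4],[0,-4,5],[0,0,5],[0,0,4],[0,0,4],[0,0,4],[0,0,4],[0,0,4]], twist=[[0,0,0],[0,0,0],[0,0,0],[0,0,0],[0,0,0],[0,0,0],[0,0,0],[0,0,0]])

```text
clock: 24.92
tool_pos: [0.5505, -0.0252, 0.0807]
tool_rot: [-1.939, 1.568, -1.929]
contact_force: [-4.5, -0.7, 2.6]
opening: -0.0001
```

```bash
python3 -c "
from h import *
to(.561,-.0245,.079,91.4)"
```

```text
t 24.9167 pos [ 0.5505 -0.0252  0.0807] F [-4.4975 -0.6842  2.5676] open -0.00011790995687513415
tool axes y [-0.0109  0.9999 -0.0029] z [ 0.9999  0.0109 -0.0011] x [-0.0011 -0.0029 -1.    ]
dp [ 1.69    0.5615 10.5149]
twist [-0.7741 -0.0652  0.1653]
twist [179.2256   0.2586   0.1019]
```

apply_moves(jaw=[1,1,1,1,1,1,1,1], dp=[[0,0,4],[0,0,4],[0,0,2],[0,0,0],[0,0,0],[0,0,-10],[0,0,-12],[-15,0,-8]], twist=[[0,0,0],[0,0,0],[0,0,0],[0,0,0],[0,0,0],[0,0,0],[0,0,0],[0,0,0]])

```text
clock: 25.58
tool_pos: [0.5336, -0.0245, 0.0931]
tool_rot: [-0.178, 1.57, -0.167]
contact_force: [-0.1, -0.1, -0.8]
opening: -0.0001
```

apply_moves(jaw=[1,1,1,1,1,1,1,1], dp=[[-20,0,-4],[-10,10,-4],[0,25,0],[0,30,0],[0,30,0],[0,30,0],[0,20,0],[0,5,0]], twist=[[0,0,0],[0,0,0],[0,0,0],[0,0,0],[0,0,0],[0,0,0],[0,0,0],[0,0,0]])

```text
clock: 26.25
tool_pos: [0.5346, 0.1372, 0.1321]
tool_rot: [0.33, 1.535, 0.337]
contact_force: [0.5, 0.2, 0.5]
opening: 0.0
```

```bash
python3 -c "
from h import *
to(.53,.135,.079,91.4)"
```

```text
t 26.25 pos [0.5346 0.1372 0.1321] F [0.5242 0.1851 0.4975] open 3.0326556526172742e-05
tool axes y [-0.0077  0.9999  0.0115] z [0.9994 0.0074 0.0337] x [ 0.0336  0.0118 -0.9994]
dp [52.8737 -2.7365 -6.4059]
twist [-0.967   1.9361 -0.6442]
twist [179.0047  -1.0065  -3.0248]
```

apply_moves(jaw=[1,1,1,1,1,1,1,1], dp=[[0,-1,-4],[3,0,-3],[12,0,0],[14,0,0],[12,0,0],[5,0,0],[0,0,0],[0,0,0]], twist=[[0,1.2,-0.4],[0,0.6,-0.2],[0,0,0],[0,0,0],[0,0,0],[0,0,0],[0,0,0],[0,0,0]])

```text
clock: 26.92
tool_pos: [0.5288, 0.1344, 0.0808]
tool_rot: [0.319, 1.569, 0.324]
contact_force: [-0.1, -0.1, -0.3]
opening: 0.0
```

```bash
python3 -c "
from h import *
to(.566,.135,.079,91.4)"
```

```text
t 26.9167 pos [0.5288 0.1344 0.0808] F [-0.1411 -0.0959 -0.2627] open 1.5911259901566686e-05
tool axes y [-0.005   1.      0.0006] z [1.     0.005  0.0018] x [ 0.0018  0.0006 -1.    ]
dp [ 1.9142  0.4356 37.1906]
twist [-1.1112  0.1016 -0.0325]
twist [178.8888  -0.0507  -0.1587]
```

apply_moves(jaw=[1,1,1,1,1,1,1,1], dp=[[1,0,4],[1,0,5],[0,0,5],[0,0,4],[0,0,4],[0,0,4],[0,0,4],[0,0,3]], twist=[[0,0,0],[0,0,0],[0,0,0],[0,0,0],[0,0,0],[0,0,0],[0,0,0],[0,0,0]])

```text
clock: 27.58
tool_pos: [0.5615, 0.1348, 0.0795]
tool_rot: [2.618, 1.564, 2.622]
contact_force: [-3.7, 0.9, 1.8]
opening: -0.0001
```

```bash
python3 -c "
from h import *
to(.566,.135,.079,91.4)"
```

```text
t 27.5833 pos [0.5615 0.1348 0.0795] F [-3.6914  0.8811  1.7714] open -9.86287319388857e-05
tool axes y [-0.0044  1.      0.0035] z [ 1.      0.0044 -0.0061] x [-0.0061  0.0035 -1.    ]
dp [0.5228 0.223  4.5465]
twist [-1.1479 -0.3467 -0.2049]
twist [178.851   -0.3198   0.5412]
```

apply_moves(jaw=[1,1,1,1,1,1,1,1], dp=[[0,0,2],[0,0,2],[0,0,1],[0,0,0],[0,0,0],[0,0,0],[0,0,0],[0,0,0]], twist=[[0,0,0],[0,0,0],[0,0,0],[0,0,0],[0,0,0],[0,0,0],[0,0,0],[0,0,0]])

```text
clock: 28.25
tool_pos: [0.5668, 0.1353, 0.0796]
tool_rot: [2.658, 1.563, 2.663]
contact_force: [-3.6, 0.2, 1.6]
opening: -0.0001
```

apply_moves(jaw=[1,1,1,1,1,1,1,1], dp=[[0,0,-12],[-18,0,-14],[-22,0,-4],[-5,-10,0],[0,-25,0],[0,-30,0],[0,-30,0],[0,-30,0]], twist=[[0,0,0],[0,0,0],[0,0,0],[0,0,0],[0,0,0],[0,0,0],[0,0,0],[0,0,0]])

```text
clock: 28.92
tool_pos: [0.5487, 0.0054, 0.1283]
tool_rot: [-0.158, 1.55, -0.145]
contact_force: [0.0, 0.6, 0.3]
opening: -0.0003
```

```bash
python3 -c "
from h import *
to(.545,-.0245,.079,91.4)"
```

```text
t 28.9167 pos [0.5487 0.0054 0.1283] F [0.0377 0.5636 0.2941] open -0.00029988072040729196
tool axes y [-0.0133  0.9999 -0.0033] z [0.9997 0.0134 0.0204] x [ 0.0205 -0.003  -0.9998]
dp [ 49.26   -29.6857  -5.1201]
twist [-0.635   1.1704  0.1934]
twist [179.3554   0.3028  -1.832 ]
```

apply_moves(jaw=[1,1,1,1,1,1,1,1], dp=[[0,-15,-3],[0,-4,-2],[8,0,0],[14,0,0],[14,0,0],[8,0,0],[3,0,0],[0,0,0]], twist=[[0,0.8,0],[0,0.4,0],[0,0,0],[0,0,0],[0,0,0],[0,0,0],[0,0,0],[0,0,0]])

```text
clock: 29.58
tool_pos: [0.5507, -0.0244, 0.0779]
tool_rot: [-0.714, 1.554, -0.711]
contact_force: [-0.6, 0.2, 0.1]
opening: -0.0001
```

```bash
python3 -c "
from h import *
to(.575,-.0245,.079,91.4)"
```

```text
t 29.5833 pos [ 0.5507 -0.0244  0.0779] F [-0.6088  0.2297  0.1011] open -0.00013626685777544948
tool axes y [-0.0035  0.9999 -0.0112] z [0.9999 0.0037 0.013 ] x [ 0.013  -0.0112 -0.9999]
dp [-0.831  -0.2259 24.3324]
twist [-1.1944  0.7353  0.6509]
twist [178.7991   1.0157  -1.1474]
```

apply_moves(jaw=[1,1,1,1,1,1,1,1], dp=[[0,0,4],[0,0,4],[0,0,4],[0,0,3],[0,0,3],[0,0,2],[0,0,1],[0,0,0]], twist=[[0,0.4,0.3],[0,0.3,0.3],[0,0,0],[0,0,0],[0,0,0],[0,0,0],[0,0,0],[0,0,0]])

```text
clock: 30.25
tool_pos: [0.5716, -0.0234, 0.0783]
tool_rot: [-2.931, 1.564, -2.925]
contact_force: [-1.3, -0.6, 0.1]
opening: -0.0003
```

```bash
python3 -c "
from h import *
to(.575,-.0245,.079,91.4)"
```

```text
t 30.25 pos [ 0.5716 -0.0234  0.0783] F [-1.313  -0.6369  0.0504] open -0.0002612317772404105
tool axes y [-0.0057  1.     -0.0015] z [ 1.      0.0057 -0.0068] x [-0.0068 -0.0015 -1.    ]
dp [-0.7219 -1.0902  3.3979]
twist [-1.0749 -0.3932  0.0804]
twist [178.9241   0.1255   0.6139]
```

apply_moves(jaw=[1,1,1,1,1,1,1,1], dp=[[0,0,1.5],[0,0,1.5],[0,0,1.5],[0,0,1.5],[0,0,1.5],[0,0,1],[0,0,1],[0,0,1]], twist=[[0,0,0],[0,0,0],[0,0,0],[0,0,0],[0,0,0],[0,0,0],[0,0,0],[0,0,0]])

```text
clock: 30.92
tool_pos: [0.5769, -0.0238, 0.0784]
tool_rot: [-2.999, 1.552, -2.994]
contact_force: [-6.1, -1.0, 2.6]
opening: -0.0001
```

```bash
python3 -c "
from h import *
to(.575,-.0245,.079,91.4)"
```

```text
t 30.9167 pos [ 0.5769 -0.0238  0.0784] F [-6.1418 -0.9697  2.5794] open -0.00012939863339935342
tool axes y [-0.0049  1.     -0.0027] z [ 0.9998  0.0049 -0.019 ] x [-0.019  -0.0028 -0.9998]
dp [-0.5778 -0.6444 -1.9083]
twist [-1.1192 -1.0908  0.146 ]
twist [178.8726   0.2279   1.7028]
```

apply_moves(jaw=[1,1,1,1,1,1,1,1], dp=[[0,0,1],[0,0,1],[0,0,1],[0,0,1],[0,0,1],[0,0,1],[0,0,1],[0,0,1]], twist=[[0,-0.5,0],[0,-0.3,0],[0,-0.2,0],[0,0,0],[0,0,0],[0,0,0],[0,0,0],[0,0,0]])

```text
clock: 31.58
tool_pos: [0.5769, -0.0239, 0.0784]
tool_rot: [-2.957, 1.552, -2.953]
contact_force: [-5.6, -2.0, 2.2]
opening: -0.0
```

```bash
python3 -c "
from h import *
to(.575,-.0245,.079,91.4)"
```

```text
t 31.5833 pos [ 0.5769 -0.0239  0.0784] F [-5.5988 -2.0391  2.2422] open -1.693488941856747e-05
tool axes y [-0.0044  1.     -0.0035] z [ 0.9998  0.0044 -0.0189] x [-0.0188 -0.0036 -0.9998]
dp [-0.5876 -0.6249 -1.9221]
twist [-1.1478 -1.0821  0.1904]
twist [178.844    0.2973   1.6889]
```

The right end stands firm at TCP x = 0.577 (0.576 predicted for the stop). Now the left knob.

apply_moves(jaw=[1,1,1,1,1,1,1,1], dp=[[0,0,-12],[-18,0,-14],[-22,0,-4],[-5,10,0],[0,25,0],[0,30,0],[0,30,0],[0,30,0]], twist=[[0,0,0],[0,0,0],[0,0,0],[0,0,0],[0,0,0],[0,0,0],[0,0,0],[0,0,0]])

```text
clock: 32.25
tool_pos: [0.5593, 0.1043, 0.1284]
tool_rot: [0.255, 1.562, 0.249]
contact_force: [0.6, -0.4, 0.3]
opening: 0.0001
```

```bash
python3 -c "
from h import *
to(.552,.135,.079,91.4)"
```

```text
t 32.25 pos [0.5593 0.1043 0.1284] F [ 0.6308 -0.3656  0.2739] open 0.00012529569768205006
tool axes y [0.0058 1.     0.0023] z [ 0.9999 -0.0058  0.0087] x [ 0.0087  0.0022 -1.    ]
dp [49.4283 30.5196 -7.9534]
twist [-1.7329  0.4996 -0.122 ]
twist [178.2653  -0.1899  -0.7773]
```

apply_moves(jaw=[1,1,1,1,1,1,1,1], dp=[[0,15,-6],[0,6,-3],[8,0,0],[14,0,0],[14,0,0],[8,0,0],[2,0,0],[0,0,0]], twist=[[-1,0.3,0],[-0.7,0.2,0],[0,0,0],[0,0,0],[0,0,0],[0,0,0],[0,0,0],[0,0,0]])

```text
clock: 32.92
tool_pos: [0.5572, 0.1358, 0.0795]
tool_rot: [0.56, 1.553, 0.593]
contact_force: [1.1, 0.1, -0.5]
opening: -0.0
```

```bash
python3 -c "
from h import *
to(.573,.135,.079,91.4)"
```

```text
t 32.9167 pos [0.5572 0.1358 0.0795] F [ 1.0873  0.1089 -0.5473] open -2.3517134604286913e-05
tool axes y [-0.0333  0.9994  0.0093] z [0.9993 0.0332 0.0148] x [ 0.0145  0.0097 -0.9998]
dp [ 0.6978 -1.36   15.7633]
twist [ 0.5038  0.8444 -0.5342]
twist [-179.4893    0.8368    1.3226]
```

apply_moves(jaw=[1,1,1,1,1,1,1,1], dp=[[0,-1,3],[0,0,3],[0,0,3],[0,0,2],[0,0,2],[0,0,2],[0,0,1.5],[0,0,1.5]], twist=[[0.3,0.4,-0.3],[0.2,0.3,-0.2],[0,0,0],[0,0,0],[0,0,0],[0,0,0],[0,0,0],[0,0,0]])

```text
clock: 33.58
tool_pos: [0.5725, 0.1341, 0.0803]
tool_rot: [3.068, 1.561, 3.09]
contact_force: [-6.7, 0.7, 2.4]
opening: 0.0003
```

apply_moves(jaw=[1,1,1,1,1,1,1,1], dp=[[0,0,1.5],[0,0,1],[0,0,1],[0,0,1],[0,0,1],[0,0,1],[0,0,1],[0,0,1]], twist=[[0,0,0],[0,0,0],[0,0,0],[0,0,0],[0,0,0],[0,0,0],[0,0,0],[0,0,0]])

```text
clock: 34.25
tool_pos: [0.5722, 0.134, 0.0805]
tool_rot: [-3.093, 1.542, -3.07]
contact_force: [-5.2, 0.2, 2.3]
opening: 0.0002
```

```bash
python3 -c "
from h import *
to(.573,.135,.079,91.4)"
```

```text
t 34.25 pos [0.5722 0.134  0.0805] F [-5.1577  0.1699  2.2708] open 0.00022511204146126888
tool axes y [-0.0233  0.9997 -0.0014] z [ 0.9993  0.0232 -0.0288] x [-0.0288 -0.0021 -0.9996]
dp [1.4985 0.9636 0.8576]
twist [-0.0676 -1.6499  0.0795]
twist [179.9137   0.1249   2.5906]
```

apply_moves(jaw=[1,1,1,1,1,1,1,1], dp=[[0,0,2.5],[0,0,2.5],[0,0,0],[0,0,-12],[-15,0,-15],[-25,0,-15],[-25,-10,-20],[-15,-30,-25]], twist=[[0,-0.8,0],[0,-0.6,0],[0,0,0],[0,0,0],[0,0,0],[0,0,0],[0,0,0],[0,0,0]])

```text
clock: 34.92
tool_pos: [0.492, 0.0939, 0.1599]
tool_rot: [-2.728, 1.566, -2.7]
contact_force: [0.2, -1.9, 1.7]
opening: -0.0001
```

apply_moves(jaw=[1,1,1,1,1,1,1,1], dp=[[0,-30,-20],[0,-35,-10],[0,-35,0],[0,-35,0],[0,-35,0],[0,-35,0],[0,-35,0],[0,-30,0]], twist=[[0,0,0],[0,0,0],[0,0,0],[0,0,0],[0,0,0],[0,0,0],[0,0,0],[0,0,0]])

```text
clock: 35.58
tool_pos: [0.4819, -0.1914, 0.1782]
tool_rot: [-0.425, 1.523, -0.389]
contact_force: [1.1, 1.2, 0.5]
opening: 0.0002
```

```bash
python3 -c "
from h import *
to(.552,-.0245,.079,91.4)
from plant import eyes
import cv2
s=eyes.snapshot('top')
a=cv2.resize(s['img'][115:265,130:335,::-1],None,fx=3.9,fy=3.9,interpolation=cv2.INTER_CUBIC)
cv2.imwrite('pics/t3.png',a)"
```

```text
t 35.5833 pos [ 0.4819 -0.1914  0.1782] F [1.0603 1.2326 0.5013] open 0.00017823065808087555
tool axes y [-0.0353  0.9992 -0.0195] z [0.9984 0.0361 0.0431] x [ 0.0438 -0.018  -0.9989]
dp [ 99.1374 166.2321  71.7286]
twist [0.648  2.4763 1.1042]
twist [-179.3018   -1.7281    3.8755]
```

View pics/t3.png

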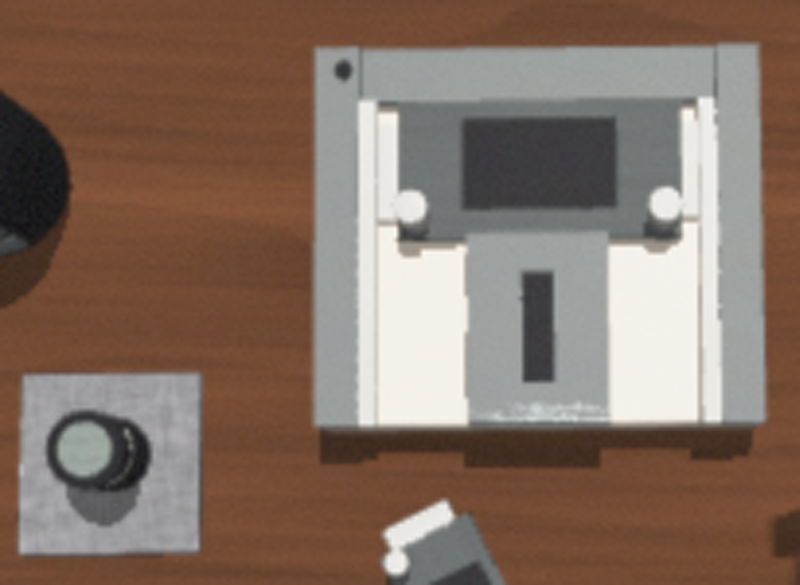

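The loupe stands on the pad with its foot well inside the edges. The cover's far edge meets the stop bar (row ~100) at both ends, and the knobs are at (410,207) and (666,205).

Run:
```python
from h import *
import cv2
a,b=crop(410,207,.098),crop(666,205,.098)
print(a,b,np.degrees(np.arctan2(-(a-b)[0],(a-b)[1])), "loupe top",crop(84,449,.078))
im=cv2.imread("pics/t3.png"); cv2.imwrite("pics/t3c.png",cv2.resize(im[85:125,360:720],None,fx=2.2,fy=6,interpolation=cv2.INTER_CUBIC))
for u in (420,445,520,600,650,670): print(u, im[90:120:2,u].mean(1).astype(int))
```

```text
[0.595  0.1373 0.098 ] [ 0.5993 -0.0228  0.098 ] 1.534222634841667 loupe top [0.441  0.3393 0.078 ]
420 [158 158 158 158 159 149 134 120 114 111 114 114 114 114 114]
445 [158 158 158 159 160 149 132 118 115 113 114 113 113 113 115]
520 [158 159 160 154 145 133 126 120 120 117 115 116 117 101  82]
600 [160 159 160 150 133 120 118 117 118 118 118 117 114 100  82]
650 [161 161 162 151 133 119 117 115 116 117 117 117 117 116 115]
670 [162 162 162 151 135 121 117 114 115 115 116 117 117 118 117]
```

View pics/t3c.png

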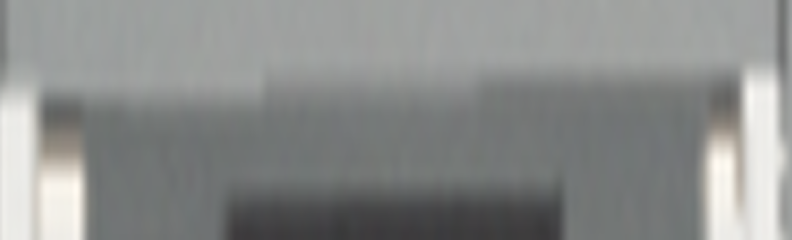

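The knob line's yaw of 1.53° agrees with the table's 1.4–1.56°, and no gap shows. I'll make one confirming nudge on the right knob.

apply_moves(jaw=[1,1,1,1,1,1,1,1], dp=[[0,20,10],[0,30,15],[5,35,15],[5,35,15],[5,25,10],[5,10,0],[0,0,0],[0,0,0]], twist=[[0,1.2,0.5],[0,1,0.5],[0,0,0],[0,0,0],[0,0,0],[0,0,0],[0,0,0],[0,0,0]])

```text
clock: 36.3
tool_pos: [0.5586, -0.0477, 0.1612]
tool_rot: [-0.637, 1.532, -0.624]
contact_force: [-0.8, -0.3, 0.2]
opening: 0.0003
```

```bash
python3 -c "
from h import *
to(.556,-.0245,.079,91.4)"
```

```text
t 36.3 pos [ 0.5586 -0.0477  0.1612] F [-0.8316 -0.3095  0.1591] open 0.00030662443385889117
tool axes y [-0.0129  0.9996 -0.0232] z [0.9994 0.0136 0.0313] x [ 0.0316 -0.0228 -0.9992]
dp [81.5448 25.1817 -4.8555]
twist [-0.6418  1.7887  1.339 ]
twist [179.3242   2.0957  -2.7994]
```

apply_moves(jaw=[1,1,1,1,1,1,1,1], dp=[[0,12,-4],[8,10,-3],[18,3,-2],[22,0,0],[16,0,0],[10,0,0],[3,0,0],[0,0,0]], twist=[[0,1.1,0.8],[0,0.6,0.5],[0,0,0],[0,0,0],[0,0,0],[0,0,0],[0,0,0],[0,0,0]])

```text
clock: 36.97
tool_pos: [0.5491, -0.0264, 0.0829]
tool_rot: [0.114, 1.567, 0.117]
contact_force: [-0.8, -0.5, 0.0]
opening: 0.0001
```

```bash
python3 -c "
from h import *
to(.577,-.0245,.079,91.4)"
```

```text
t 36.9667 pos [ 0.5491 -0.0264  0.0829] F [-0.842  -0.5192  0.0407] open 0.00013421695134497157
tool axes y [-0.0024  1.      0.0004] z [1.     0.0024 0.0037] x [ 0.0037  0.0004 -1.    ]
dp [ 3.9827  1.8518 27.8469]
twist [-1.2621  0.2113 -0.0219]
twist [178.7376  -0.0341  -0.3296]
```

apply_moves(jaw=[1,1,1,1,1,1,1,1], dp=[[1,1,5],[1,0,5],[1,0,5],[0,0,4],[0,0,3],[0,0,2],[0,0,2],[0,0,2]], twist=[[0,0,0],[0,0,0],[0,0,0],[0,0,0],[0,0,0],[0,0,0],[0,0,0],[0,0,0]])

```text
clock: 37.63
tool_pos: [0.5773, -0.0264, 0.0837]
tool_rot: [-2.604, 1.568, -2.603]
contact_force: [-6.0, -0.5, 2.8]
opening: 0.0005
```

apply_moves(jaw=[1,1,1,1,1,1,1,1], dp=[[0,0,2],[0,0,2],[0,0,2],[0,0,2],[0,0,2],[0,0,2],[0,0,2],[0,0,2]], twist=[[0,0,0],[0,0,0],[0,0,0],[0,0,0],[0,0,0],[0,0,0],[0,0,0],[0,0,0]])

```text
clock: 38.3
tool_pos: [0.577, -0.0265, 0.0841]
tool_rot: [-3.048, 1.53, -3.047]
contact_force: [-4.8, -0.3, 2.6]
opening: -0.0
```

apply_moves(jaw=[1,1,1,1,1,1,1,1], dp=[[0,0,0],[0,0,-12],[-10,0,-15],[-25,0,-15],[-25,0,-10],[-25,0,0],[-10,0,0],[0,0,0]], twist=[[0,0,0],[0,0,0],[0,0,0],[0,0,0],[0,0,0],[0,0,0],[0,0,0],[0,0,0]])

```text
clock: 38.97
tool_pos: [0.5288, -0.0257, 0.1834]
tool_rot: [-3.066, 1.533, -3.065]
contact_force: [0.2, 0.1, -0.1]
opening: 0.0001
```

```bash
python3 -c "
from plant import manip,sensors
s=sensors.sense();print(s['contact_force'],abs(s['qvel']).max())
print(manip.sign_off())"
```

```text
[ 0.18639365  0.12630578 -0.06743402] 0.02149048862369021
the job is handed in; nothing more can be done
None
```

I stood the loupe on the felt pad first. Then I slid the cover shut with seven short pushes, left and right by turns, plus one confirming nudge on the right. The job was handed in at about 39 s with the arm raised clear and touching nothing.

**Loupe:** The last top view shows it upright, with its top centre about 6 mm from the pad's centre, so all of its foot is on the pad.

**Cover:**
- The right end stood firm at the same tool position (x = 0.577 m) in both its last push and the confirming nudge. The left end stood firm at 0.572 m.
- Both positions are within about 1 mm of where I expected the stop.
- The line through the knobs lies at 1.53°, against 1.4° to 1.56° measured for the table.
- No gap showed at the stop bar in the picture.
- The force readings, taken at the end of each push call, never went above about 8 N.

**Along the way:** On the carry to the pad, joint 6 reached the end of its range and the tool tilted about 7°. I turned it back and levelled it before placing the loupe.

**Not checked:** I did not measure the film can, film reel and power tower again. The arm kept away from all three, and I saw no sign of contact with them. No check failed or disagreed.

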